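# Clear the wire reel and draw out the telescopic pole

## Task

A reel of garden wire has been parked over the telescopic pole that stands in the bench socket. Slide the reel up off the pole and set it down, not dropped, lying flat inside the open toolbox; then squeeze in the button on the side of the pole's head, pull the pole up past its first stop to its second stop, and finish while still holding the head with the button squeezed and the pole fully drawn out, since it sinks back if let go. Leave the pot, socket wrench, dibber and bicycle pump where they are.

Things in the scene. Friction and masses are not known exactly. Their poses are not given: they have to be found in the camera images.
- reel_mid (a point): Centre (half-way up, on the axis) of the loose steel wire reel: a ring 68 mm outer diameter, 50 mm bore, 35 mm high, about 180 g, z along its axis. At the start it lies flat on the socket's flange, around the pole, with its lower face 70 mm above the bench; its underside clears the pole's head once raised 55 mm.
- pole_head: Black plastic head on top of the upright telescopic pole. Origin at the head's centre on the pole's axis, 102 mm above the bench while home; z up. A 28 mm diameter cylinder, 40 mm high (20 mm above and below the origin). On its own +y side, level with the origin, the button sticks out to 21 mm from the axis; the opposite side is a flat 14 mm from the axis.
- socket_top (a point): Centre of the top of the steel bench socket's flange, 70 mm above the bench, 64 mm in diameter; the pole's 24 mm tube rises out of it. The socket is fixed and stands on a 100 mm square foot 10 mm thick, turned as the head is.
- pole_button (a joint): Travel of the grey button in the head (16 mm wide, 18 mm high), m: 0 out, 0.005 fully in, pressed towards the head's -y; spring 2.5 N to start, 6.5 N fully in; springs out when let go. While it is out the pole is locked down. Pinching the head across its y axis, one finger on the button, one on the flat opposite, squeezes it in.
- pole_upper (a joint): Extension of the thin upper section (m): 0 home, 0.080 at its end. It comes out first, against about 3 to 4 N (springs, weight and friction): the first stop.
- pole_lower (a joint): Extension of the thicker lower section (m), which carries the upper one: 0 home, 0.080 at its end. It follows after the first stop against about 7 to 9 N in all; its end is the second stop. The head has then risen 160 mm. Springs draw both sections back down when let go (the catch may stop them some 15 mm short of home until the button is squeezed).
- toolbox_in (a point): Centre of the inner floor of the open grey toolbox (fixed), 4 mm above the bench; the box is 260 mm along its x, 170 mm along its y, walls 4 mm thick and 70 mm high, empty. Its lid is thrown back on its -y side, leaning outwards, up to 215 mm above the bench and out to 160 mm from this point.
- pot_mid (a point): Centre of the white ceramic plant pot, 100 mm across the rim, 90 mm high: leave alone.
- wrench_mid (a point): Middle of the steel socket wrench lying on the bench, 190 mm long along its x, 24 mm high: leave alone.
- dibber_mid (a point): Middle of the green plastic dibber lying on the bench, 180 mm long along its x with a 100 mm cross grip at its +x end, 26 mm high: leave alone.
- pump_mid (a point): Middle of the aluminium bicycle pump lying on the bench, 220 mm long along its x with an 80 mm cross handle at its +x end, 32 mm high: leave alone.
Things that resemble listed ones, but are neither listed nor needed, are in the scene too. What is meant by the part that bears reel_mid is not green or yellow, and is the larger of those in its own colour.

How it is judged:
On the way, in this order (a step that is already met when the one before it is completed fails the run):
1. the reel lies flat in the toolbox, let go and at rest, with the pole still home (z of reel_mid in the frame of toolbox_in between 0.01 and 0.024 m and x of reel_mid in the frame of toolbox_in between -0.11 and 0.11 m and y of reel_mid in the frame of toolbox_in between -0.07 and 0.07 m and contact force between reel and the fingers below 0.1 N and linear speed of reel below 0.05 m/s and value of joint each of pole_upper, pole_lower below 0.01 m), for 0.2 s.
2. the button is squeezed in while the pole is home (value of joint pole_button above 0.0035 m and value of joint each of pole_upper, pole_lower below 0.01 m and contact force between pole_head and the fingers above 2 N), for 0.1 s.
3. the pole is drawn out to its first stop (value of joint pole_upper above 0.074 m).
At the end, for the whole second after the job is handed in: Both pole sections are within 5 mm of their ends (75 of 80 mm each), the fingers hold the head with more than 2 N and keep the button at least 3 of its 5 mm in, and the reel lies flat and at rest on the floor of the toolbox (value of joint each of pole_upper, pole_lower above 0.075 m and value of joint pole_button above 0.003 m and contact force between pole_head and the fingers above 2 N and z of reel_mid in the frame of toolbox_in between 0.01 and 0.024 m and x of reel_mid in the frame of toolbox_in between -0.11 and 0.11 m and y of reel_mid in the frame of toolbox_in between -0.07 and 0.07 m and linear speed of reel below 0.05 m/s); the arm keeps its last pose, push and grip.
It fails at once if the reel is dropped (falls freely faster than 0.7 m/s) (contact force between reel and the arm below 0.05 N and contact force between reel and the fingers below 0.05 N and linear speed of reel above 0.7 m/s).
It fails at once if the pot is shifted by more than 30 mm (distance of pot_mid from where it was at the start of the episode above 0.03 m).
It fails at once if the wrench is shifted by more than 30 mm (distance of wrench_mid from where it was at the start of the episode above 0.03 m).
It fails at once if the dibber is shifted by more than 30 mm (distance of dibber_mid from where it was at the start of the episode above 0.03 m).
It fails at once if the pump is shifted by more than 30 mm (distance of pump_mid from where it was at the start of the episode above 0.03 m).
It also fails if it takes over 54 s, if anything falls off the work surface, if the arm or the gripper's body presses on something with over 40 N, if the wrist force passes 120 N, or if a joint passes its speed limit or range.

## Robot

A 6-joint arm with a two-finger parallel gripper is mounted at the origin on the work surface. World frame = base frame: x ahead of the robot, y to its left, z up, the work surface at z = 0. Lengths are in m, angles in rad, forces in N, time in s.
With the tool pointing down it reaches from about 0.425 to 0.95 m from the base axis. Payload 3.5 kg.
Tool frame: the origin (TCP) lies on the centre line of the jaws, within the pads' length; the fingertips stand 17 mm ahead of it and the grasp point (between the pads) lies 2 mm behind it; z points along the fingers, y is the line along which they close (so a half turn about z gives the same grasp; the last joint's range is limited). The gripper opens to 85 mm and grips with 20 to 120 N. Pads are 22 mm wide; open, the fingers measure 114 mm over their backs; the gripper's body (76 mm by 85 mm) begins 54 mm behind the grasp point. The pads swing forward as they close: fully open they stand 13 mm farther back than shut.
Start: joints at [-1.268, 0.286, 1.577, -0, 1.279, -0.15], TCP at [0.295, -0.607, 0.248] pointing down, gripper open.
Joint ranges: [-2.77, 2.77], [-0.9, 2.22], [0.21, 2.48], [-1.53, 4.67], [0.24, 2.81], [-2.84, 2.84]. Speed limits (rad/s): [2.79, 2.79, 3.14, 3.14, 3.14, 3.14].

## Interface

Orientations are given as a unit quaternion [x, y, z, w].
In Python, from plant import ctrl gives the robot as it stands. The module is installed in compiled form; this text tells all that it offers.
- The arm moves only by the tool drive_tool, never from a script. Its argument "moves" is a list of rows, each a list of 3 entries, a list of its own where there are three numbers: the turn, a rotation vector about the tool's x, y, z in rad, then the shift along the tool's x, y, z in m, then the finger opening in m, from 0 to 0.0854. A call has 1 to 5 rows; each row shifts and turns the commanded pose from where the row before left it, along the tool's axes as they then stand; what a row does not reach is not made up. A row lasts 1/8 s, in which the tool goes at most 62.5 mm and 10.7 degrees, less where a joint would pass 70% of its speed; a pose out of reach is approached as far as the arm can. A call with a gripper value outside its range is refused whole. The fingers move at their own pace and stop on an object; "grip_force" is the grip in N (left out, the last holds). Time passes only in rows, so rows that do not move let the fingers close. It gives the time, the measured TCP pose, the force, the opening and the grip force at its end, in the units of the state.
- ctrl.get_state(): the state, without advancing time (a new reading comes with each control period).
- ctrl.read_camera(name): name is "scene" or "side" or "wrist"; returns a dict with "image" (420x560x3 uint8, red, green, blue), "fx", "fy", "cx", "cy" (pixels), "R" (3x3) and "t" (3): a world point X has camera coordinates R X + t. Camera axes: x right, y down, z forward; pixel columns grow to the right and rows downward; lengths in m; the calibration is good to about 2 mm. A picture is of the moment at which its call begins. There is no depth.
- ctrl.sign_off(): hands the job in; it is judged then, once.
The state is a dict: "time": time; "qpos": joint angles; "dq": joint speeds; "joint_efforts": joint torques, N m; "eef_pos": TCP position; "tcp_rot": TCP orientation; "contact_force": force on the tool from outside, world axes, zero at the start; "wrist_torque": the same for the moment, N m; "opening": opening from 0.0 (shut) to 1.0 (fully open); "finger_force": force on a finger pad.
Only numpy, scipy, OpenCV 4.12 (cv2) and the standard library are available. Lean on these libraries where they do the work, as an engineer would, in place of code of your own. Each camera call takes 0.05 s, during which the arm holds its last target. There are 200 camera calls.

## Working session

There is one attempt and no reset: what is moved stays moved. The work goes in short steps, Python scripts to look and compute and a tool call to move; the robot and the scene stay as the last step left them, time stands still between calls to the robot, and variables do not carry over. Pictures are saved under pics/ and viewed, at most 10 in all, crops included, and the job is handed in when it is done.

Besides the shell and the picture viewer there is one more tool, called after "Emit:" in YAML: its name, and indented under it one key for each argument. drive_tool: Moves the arm, as the interface text tells. Its arguments: {"type":"object","properties":{"moves":{"type":"array","items":{"type":"array"}},"grip_force":{"type":"number"}},"required":["moves"]}

```bash
mkdir -p pics; cat > h.py <<'E'
import numpy as np, cv2
from plant import ctrl
def snap(cam,name):
    d=ctrl.read_camera(cam); cv2.imwrite(f'pics/{name}.png',d['image'][:,:,::-1])
    np.savez(f'pics/{name}.npz',**d); return d
def load(name): return dict(np.load(f'pics/{name}.npz'))
def ray(d,u,v):
    r=np.array([(u-d['cx'])/d['fx'],(v-d['cy'])/d['fy'],1.]); R=np.array(d['R']);t=np.array(d['t'])
    return -R.T@t, R.T@r
def onz(d,u,v,z):
    o,r=ray(d,u,v); return o+r*(z-o[2])/r[2]
def proj(d,X):
    c=np.array(d['R'])@np.array(X)+np.array(d['t']); return [round(float(d['fx']*c[0]/c[2]+d['cx']),1),round(float(d['fy']*c[1]/c[2]+d['cy']),1)]
E
python3 - <<'E'
from h import *
for c in ['scene','side','wrist']:
    d=snap(c,c+'0'); print(c,ray(d,d['cx'],d['cy']))
print(ctrl.get_state())
a=cv2.imread('pics/scene0.png');b=cv2.imread('pics/side0.png')
E
```

```text
scene (array([1.39875696, 0.04488352, 0.74890845]), array([-0.79525516, -0.01316859, -0.60613184]))
side (array([0.14307447, 0.54835109, 0.91043245]), array([ 0.38242872, -0.48510336, -0.78639875]))
wrist (array([ 0.36684928, -0.57269055,  0.37249251]), array([-0.27950054, -0.13338319, -0.95083562]))
{'time': 0.15, 'qpos': array([-1.26795164e+00,  2.87016103e-01,  1.57782878e+00, -3.19097764e-05,
        1.27858657e+00, -1.49970765e-01]), 'dq': array([-0.00088708, -0.00222437, -0.00502599, -0.0010085 , -0.00016796,
        0.00110476]), 'joint_efforts': array([ 1.54344038e-03, -4.06597209e+01, -2.93142629e+01, -1.09382840e-04,
        3.93904047e-03,  2.30363423e-05]), 'eef_pos': array([ 0.2952072 , -0.60649825,  0.2472354 ]), 'tcp_rot': array([ 9.74477622e-01,  2.24482779e-01, -8.54372530e-05, -9.15546489e-04]), 'contact_force': array([ 0.26826383,  0.0840429 , -0.52325293]), 'wrist_torque': array([0.00789645, 0.01520553, 0.01272231]), 'finger_force': 0.0, 'opening': 0.9995502820463548}
```

View pics/scene0.png

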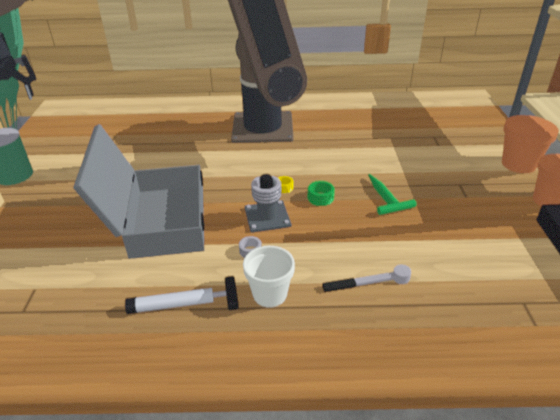

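View pics/side0.png

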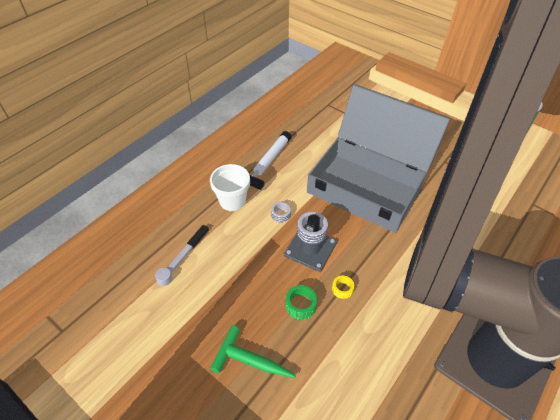

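The picked candidates are the grey reel round the pole (scene 266,190 / side 312,228), the loose grey ring (250,246 / 281,212), the green ring (321,193 / 301,302) and the yellow ring (285,185 / 343,287). The reel on the pole fits: it is grey and larger than the loose grey ring. The box with its lid is at scene (165,205), with the lid on the −y side. I'll confirm the reel in an enlarged crop.

```bash
python3 - <<'E'
from h import *
a=cv2.imread('pics/scene0.png')[165:265,220:320];b=cv2.imread('pics/side0.png')[190:290,260:360]
c=np.hstack([cv2.resize(x,(400,400),interpolation=cv2.INTER_CUBIC) for x in(a,b)]); cv2.imwrite('pics/crop0.png',c)
s=load('scene0');q=load('side0')
print('head',onz(s,266,181,.11),onz(q,313,222,.11))
print('box rims scene', [onz(s,*p,.07).round(3) for p in [(203,168),(204,213),(126,215),(137,170)]])
print('box rims side', [onz(q,*p,.07).round(3) for p in [(310,175),(393,208),(425,172),(340,138)]])
E
```

```text
head [0.46462386 0.0160215  0.11      ] [0.46354833 0.01842099 0.11      ]
box rims scene [array([ 0.34 , -0.149,  0.07 ]), array([ 0.53 , -0.126,  0.07 ]), array([ 0.531, -0.304,  0.07 ]), array([ 0.343, -0.32 ,  0.07 ])]
box rims side [array([ 0.576, -0.127,  0.07 ]), array([ 0.353, -0.166,  0.07 ]), array([ 0.349, -0.326,  0.07 ]), array([ 0.595, -0.294,  0.07 ])]
```

View pics/crop0.png

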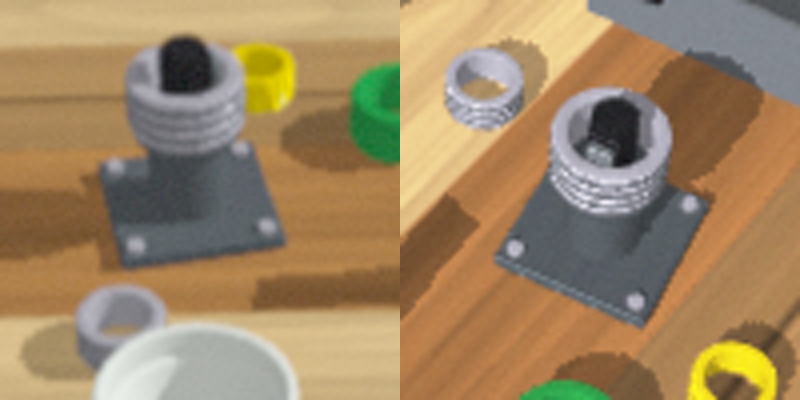

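The crop shows the large grey reel round the black head (scene crop 185,95; side crop 612,140). The grey button is at side crop (598,150), on the head's side that faces the side camera (+y-ish). The loose grey ring is smaller, so the reel on the pole is the one meant.

```bash
python3 - <<'E'
from h import *
s=load('scene0');q=load('side0')
S=[onz(s,220+x/4,165+y/4,.01)[:2].round(4) for x,y in[(101,170),(126,262),(285,240),(254,152)]]
Q=[onz(q,260+x/4,190+y/4,.01)[:2].round(4) for x,y in[(97,258),(242,320),(310,200)]]
# screws z~.012
Ss=[onz(s,220+x/4,165+y/4,.012)[:2] for x,y in[(115,167),(136,245),(267,227),(241,150)]]
Qs=[onz(q,260+x/4,190+y/4,.012)[:2] for x,y in[(115,248),(236,301),(290,203)]]
print(S,Q);print(np.round(Ss,4),np.mean(Ss,0));print(np.round(Qs,4),(Qs[0]+Qs[2])/2)
def ang(P,i,j): d=np.array(P[j])-P[i]; return round(np.degrees(np.arctan2(d[1],d[0])),1)
for P in(S,Ss): print([ang(P,0,1),ang(P,3,2),ang(P,0,3),ang(P,1,2)])
for P in(Q,Qs): print(ang(P,0,1),ang(P,1,2))
print('reel top centre', onz(s,220+186/4,165+82/4,.105),onz(q,260+211/4,190+137/4,.105))
print('head top', onz(s,220+185/4,165+44/4,.122),onz(q,260+217/4,190+106/4,.122), 'button',onz(q,309.5,227.5,.105))
print(onz(s,151,195,.004))
E
```

```text
[array([ 0.4338, -0.0395]), array([ 0.5235, -0.021 ]), array([0.5062, 0.0733]), array([0.4185, 0.0566])] [array([0.4992, 0.0757]), array([0.406 , 0.0561]), array([ 0.4235, -0.0406])]
[[ 0.4337 -0.0307]
 [ 0.5105 -0.0153]
 [ 0.4961  0.0629]
 [ 0.4187  0.0484]] [0.46474169 0.01631728]
[[ 0.4944  0.0643]
 [ 0.4158  0.0488]
 [ 0.4312 -0.0297]] [0.46281419 0.01729789]
[np.float64(11.7), np.float64(10.8), np.float64(99.0), np.float64(100.4)]
[np.float64(11.3), np.float64(10.6), np.float64(100.7), np.float64(100.4)]
-168.1 -79.7
-168.8 -78.9
reel top centre [0.47579488 0.01711024 0.105     ] [0.462196   0.02067411 0.105     ]
head top [0.46168881 0.01697089 0.122     ] [0.46576215 0.01196313 0.122     ] button [0.4624621  0.03274546 0.105     ]
[ 0.36327017 -0.29153149  0.004     ]
```

Emit:
drive_tool:
  moves:
    - [[0,0,0.13],[0,0,-0.03],0.0854]
    - [[0,0,0.13],[0,0,-0.03],0.0854]
    - [[0,0,0],[0,0,0],0.0854]
  grip_force: 40

```text
time: 0.52
eef_pos: [0.2957, -0.6081, 0.3116]
tcp_rot: [0.995, 0.097, 0.001, 0.003]
contact_force: [-0.8, 0.1, 0.6]
opening: 1.001
finger_force: 0.0
```

Emit:
drive_tool:
  moves:
    - [[0,0,0],[0.035,-0.045,0],0.0854]
    - [[0,0,0],[0.035,-0.045,0],0.0854]
    - [[0,0,0],[0.035,-0.045,0],0.0854]
    - [[0,0,0],[0.035,-0.045,0],0.0854]
    - [[0,0,0],[0.035,-0.045,0],0.0854]

```text
time: 1.15
eef_pos: [0.4241, -0.3503, 0.3062]
tcp_rot: [0.995, 0.097, -0.001, -0.001]
contact_force: [0.4, -0.0, 0.0]
opening: 1.003
finger_force: 0.0
```

Emit:
drive_tool:
  moves:
    - [[0,0,0],[0.035,-0.045,0],0.0854]
    - [[0,0,0],[0.035,-0.045,0],0.0854]
    - [[0,0,0],[0,0,0],0.0854]
    - [[0,0,0],[0,0,0],0.0854]

```text
time: 1.65
eef_pos: [0.475, -0.2508, 0.307]
tcp_rot: [0.995, 0.097, -0.001, -0.0]
contact_force: [-0.5, -1.1, 0.0]
opening: 0.995
finger_force: 0.0
```

```bash
python3 - <<'E'
from h import *
d=snap('wrist','w1'); print(ctrl.get_state()['eef_pos'],ray(d,d['cx'],d['cy']),d['fx'])
E
```

```text
[ 0.47483047 -0.25146197  0.30724236] (array([ 0.55333885, -0.23631243,  0.43225262]), array([-0.30599667, -0.05897882, -0.95020394])) 313.21182494886233
```

View pics/w1.png

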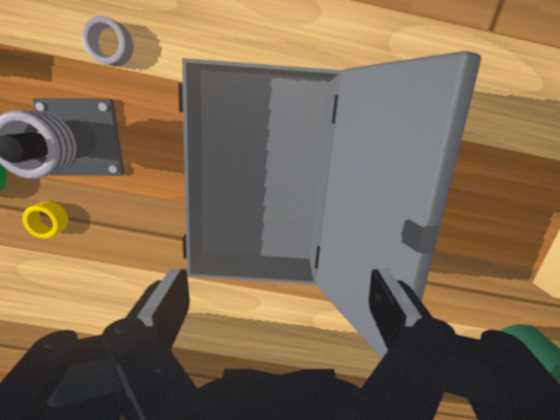

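The wrist view shows the box rim corners at (183,60), (340,70), (316,281) and (190,276), with the lid to the right (−y). The pole and reel are at the left edge, around (30,145).

```bash
python3 - <<'E'
from h import *
d=load('w1')
P=np.array([onz(d,*p,.07)[:2] for p in[(183,60),(340,70),(316,281),(190,276)]]); print(P.round(3),P.mean(0))
for i in range(4): v=P[(i+1)%4]-P[i]; print(np.linalg.norm(v).round(3),np.degrees(np.arctan2(v[1],v[0])).round(1))
print('screws',[onz(d,*p,.012)[:2].round(3) for p in[(40,106),(103,105),(113,168)]])
E
```

```text
[[ 0.581 -0.128]
 [ 0.603 -0.292]
 [ 0.35  -0.326]
 [ 0.326 -0.162]] [ 0.46488866 -0.22710805]
0.166 -82.2
0.255 -172.5
0.165 98.6
0.257 7.7
screws [array([0.497, 0.063]), array([ 0.513, -0.016]), array([ 0.434, -0.031])]
```

Emit:
drive_tool:
  moves:
    - [[0,0,0],[0.008,-0.053,0.02],0.0854]
    - [[0,0,0],[0.008,-0.053,0.02],0.0854]
    - [[0,0,0],[0.008,-0.053,0.02],0.0854]
    - [[0,0,0],[0.008,-0.053,0.02],0.0854]
    - [[0,0,0],[0.009,-0.053,0.02],0.0854]

```text
time: 2.33
eef_pos: [0.4647, 0.017, 0.2076]
tcp_rot: [0.995, 0.095, 0.0, 0.0]
contact_force: [0.8, -0.4, -0.1]
opening: 1.0
finger_force: 0.0
```

Emit:
drive_tool:
  moves:
    - [[0,0,0],[0,0,0],0.0854]
    - [[0,0,0],[0,0,0],0.0854]

```text
time: 2.58
eef_pos: [0.4652, 0.0158, 0.2084]
tcp_rot: [0.995, 0.096, 0.0, 0.0]
contact_force: [-0.5, -0.6, 0.9]
opening: 0.996
finger_force: 0.0
```

```bash
python3 - <<'E'
from h import *
d=snap('wrist','w2'); print(ctrl.get_state()['eef_pos'])
for X in [(.4645,.0165,.122),(.4645,.0165,.105)]: print(proj(d,X))
E
```

```text
[0.465532   0.01547952 0.20886375]
[276.5, 224.8]
[276.7, 217.1]
```

View pics/w2.png

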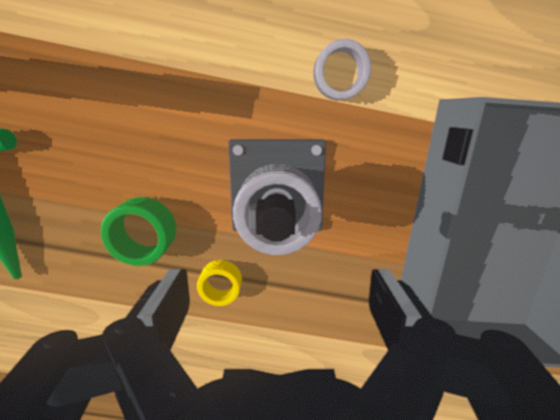

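The reel's top ring is centred at about (277,212) and the head's top at about (276,226). Both match the projected pole axis, with the reel about 3 mm towards +x. The next moves go down over the reel with a +y bias, so the bore clears the button.

Emit:
drive_tool:
  moves:
    - [[0,0,0],[0.002,-0.004,0.04],0.0854]
    - [[0,0,0],[0,0,0.04],0.0854]
    - [[0,0,0],[0,0,0.025],0.0854]
    - [[0,0,0],[0,0,0.012],0.0854]
    - [[0,0,0],[0,0,0],0.0854]

```text
time: 3.25
eef_pos: [0.4663, 0.0204, 0.0913]
tcp_rot: [0.995, 0.095, -0.0, -0.0]
contact_force: [0.1, 1.1, -0.5]
opening: 0.999
finger_force: 0.0
```

Emit:
drive_tool:
  moves:
    - [[0,0,0],[0,0,0],0.06]
    - [[0,0,0],[0,0,0],0.06]
    - [[0,0,0],[0,0,0],0.06]
    - [[0,0,0],[0,0,0],0.06]
    - [[0,0,0],[0,0,0],0.06]
  grip_force: 40

```text
time: 3.88
eef_pos: [0.4679, 0.0206, 0.0936]
tcp_rot: [0.995, 0.096, 0.002, 0.001]
contact_force: [-0.4, -2.4, 6.0]
opening: 0.788
finger_force: 45.3
```

Emit:
drive_tool:
  moves:
    - [[0,0,0],[0,0,-0.006],0.06]
    - [[0,0,0],[0,0,-0.012],0.06]
    - [[0,0,0],[0,0,-0.02],0.06]
    - [[0,0,0],[0,0,-0.02],0.06]
    - [[0,0,0],[0,0,-0.02],0.06]

```text
time: 4.5
eef_pos: [0.4658, 0.0217, 0.1703]
tcp_rot: [0.995, 0.096, -0.0, -0.0]
contact_force: [-0.8, -0.1, -0.9]
opening: 0.787
finger_force: 45.4
```

Emit:
drive_tool:
  moves:
    - [[0,0,0],[0,0,-0.03],0.06]
    - [[0,0,0],[0,0,-0.02],0.06]
    - [[0,0,0],[0,0,0],0.06]
    - [[0,0,0],[0,0,0],0.06]

```text
time: 5.0
eef_pos: [0.4654, 0.0216, 0.2184]
tcp_rot: [0.995, 0.096, -0.001, -0.0]
contact_force: [-0.6, 1.0, -1.9]
opening: 0.789
finger_force: 45.4
```

```bash
python3 - <<'E'
from h import *
d=snap('wrist','w3');s=snap('scene','s3'); q=snap('side','q3')
cv2.imwrite('pics/c3.png',np.hstack([cv2.resize(cv2.imread('pics/w3.png')[100:400,100:460],(400,333)),cv2.resize(cv2.imread('pics/q3.png')[130:280,240:420],(400,333))]))
print(ctrl.get_state()['eef_pos'],ctrl.get_state()['contact_force'])
E
```

```text
[0.46530331 0.02156283 0.21792694] [ 0.60856128 -0.52912648 -1.81373697]
```

View pics/c3.png

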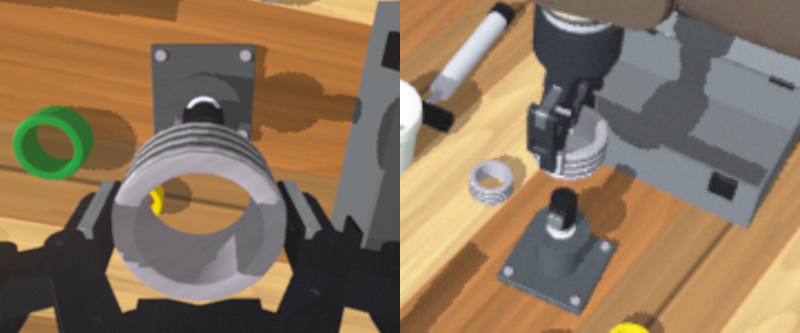

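The reel is held roughly level between the pads and is clear of the head, and the pole is still home. I'll carry it over the box.

Emit:
drive_tool:
  moves:
    - [[0,0,0],[-0.009,0.04,0],0.06]
    - [[0,0,0],[-0.009,0.05,0],0.06]
    - [[0,0,0],[-0.01,0.05,0],0.06]
    - [[0,0,0],[-0.01,0.05,0],0.06]
    - [[0,0,0],[-0.009,0.049,0],0.06]

```text
time: 5.78
eef_pos: [0.4652, -0.2236, 0.2184]
tcp_rot: [0.995, 0.096, -0.0, -0.001]
contact_force: [0.0, 0.8, -1.5]
opening: 0.789
finger_force: 45.5
```

Emit:
drive_tool:
  moves:
    - [[0,0,0],[0,0,0],0.06]
    - [[0,0,0],[0,0,0.04],0.06]
    - [[0,0,0],[0,0,0.05],0.06]
    - [[0,0,0],[0,0,0.05],0.06]
    - [[0,0,0],[0,0,0.03],0.06]

```text
time: 6.4
eef_pos: [0.4639, -0.2198, 0.0458]
tcp_rot: [0.995, 0.097, -0.002, -0.002]
contact_force: [0.2, -0.2, -1.3]
opening: 0.788
finger_force: 45.7
```

Emit:
drive_tool:
  moves:
    - [[0,0,0],[0,0,0],0.06]
    - [[0,0,0],[0,0,0.008],0.06]
    - [[0,0,0],[0,0,0.006],0.06]
    - [[0,0,0],[0,0,0.003],0.06]
    - [[0,0,0],[0,0,0],0.06]

```text
time: 7.02
eef_pos: [0.4659, -0.2222, 0.0326]
tcp_rot: [0.995, 0.096, 0.0, 0.0]
contact_force: [-1.5, 0.3, -1.4]
opening: 0.788
finger_force: 46.0
```

Emit:
drive_tool:
  moves:
    - [[0,0,0],[0,0,0.002],0.06]
    - [[0,0,0],[0,0,0],0.06]
    - [[0,0,0],[0,0,0.002],0.06]
    - [[0,0,0],[0,0,0],0.06]

```text
time: 7.52
eef_pos: [0.4656, -0.2221, 0.0281]
tcp_rot: [0.995, 0.096, -0.0, -0.0]
contact_force: [-0.2, -0.8, -2.0]
opening: 0.791
finger_force: 46.0
```

Emit:
drive_tool:
  moves:
    - [[0,0,0],[0,0,0.001],0.06]
    - [[0,0,0],[0,0,0.001],0.06]
    - [[0,0,0],[0,0,0],0.06]

```text
time: 7.9
eef_pos: [0.4658, -0.2222, 0.0277]
tcp_rot: [0.995, 0.096, -0.001, -0.0]
contact_force: [-5.1, 2.6, 9.2]
opening: 0.788
finger_force: 46.8
```

Contact at 9 N, so the reel is on the floor. Opening.

Emit:
drive_tool:
  moves:
    - [[0,0,0],[0,0,0],0.0854]
    - [[0,0,0],[0,0,0],0.0854]
    - [[0,0,0],[0,0,0],0.0854]
    - [[0,0,0],[0,0,0],0.0854]

```text
time: 8.4
eef_pos: [0.4657, -0.2222, 0.0262]
tcp_rot: [0.995, 0.096, -0.0, -0.0]
contact_force: [0.6, -0.1, -0.4]
opening: 1.004
finger_force: 0.0
```

Emit:
drive_tool:
  moves:
    - [[0,0,0],[0,0,-0.02],0.0854]
    - [[0,0,0],[0,0,-0.05],0.0854]
    - [[0,0,0],[0,0,-0.05],0.0854]
    - [[0,0,0],[0,0,-0.06],0.0854]
    - [[0,0,0],[0,0,0],0.0854]

```text
time: 9.02
eef_pos: [0.4686, -0.2242, 0.2129]
tcp_rot: [0.995, 0.096, 0.005, 0.004]
contact_force: [0.1, -0.5, 0.4]
opening: 1.004
finger_force: 0.0
```

```bash
python3 - <<'E'
from h import *
d=snap('wrist','w4');q=snap('side','q4')
cv2.imwrite('pics/c4.png',np.hstack([cv2.resize(cv2.imread('pics/w4.png'),(400,300)),cv2.resize(cv2.imread('pics/q4.png')[130:280,240:440],(400,300))]))
print(ctrl.get_state()['eef_pos'],ctrl.get_state()['contact_force'],proj(d,(.465,-.227,.039)))
E
```

```text
[ 0.46591828 -0.22228925  0.20694902] [-0.46434339 -0.18104184 -0.13842367] [278.4, 198.4]
```

View pics/c4.png

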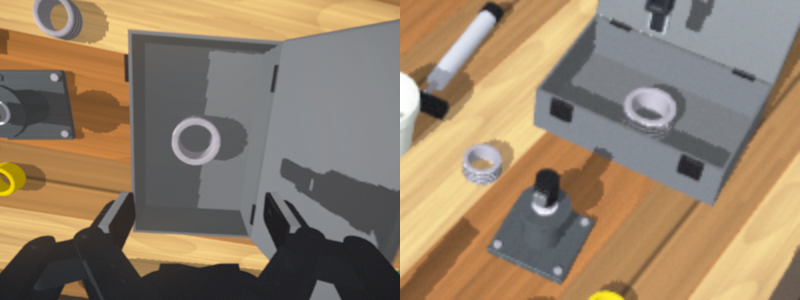

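The reel lies flat near the middle of the box (wrist crop 196,140), and the pole is home with the button facing +y. I'll return to the pole.

Emit:
drive_tool:
  moves:
    - [[0,0,0],[0.009,-0.047,0],0.0854]
    - [[0,0,0],[0.009,-0.047,0],0.0854]
    - [[0,0,0],[0.009,-0.047,0],0.0854]
    - [[0,0,0],[0.009,-0.047,0],0.0854]
    - [[0,0,0],[0.009,-0.047,0],0.0854]

```text
time: 9.75
eef_pos: [0.4634, 0.0188, 0.2038]
tcp_rot: [0.995, 0.096, -0.002, -0.001]
contact_force: [1.4, -0.3, -0.0]
opening: 0.999
finger_force: 0.0
```

Emit:
drive_tool:
  moves:
    - [[0,0,0],[0,0,0],0.0854]
    - [[0,0,0],[0,0,0.05],0.0854]
    - [[0,0,0],[0,0,0.04],0.0854]
    - [[0,0,0],[0,0,0.013],0.0854]
    - [[0,0,0],[0,0,0],0.0854]

```text
time: 10.38
eef_pos: [0.4642, 0.0166, 0.1023]
tcp_rot: [0.995, 0.096, -0.001, -0.0]
contact_force: [0.2, 0.7, -0.1]
opening: 1.002
finger_force: 0.0
```

```bash
python3 - <<'E'
from h import *
d=snap('wrist','w5'); print(ctrl.get_state()['eef_pos'],ctrl.get_state()['contact_force'],proj(d,(.4645,.0165,.122)))
E
```

```text
[0.46531463 0.01654329 0.10368467] [ 0.31610729 -0.77397976 -0.20765518] [277.3, 317.0]
```

View pics/w5.png

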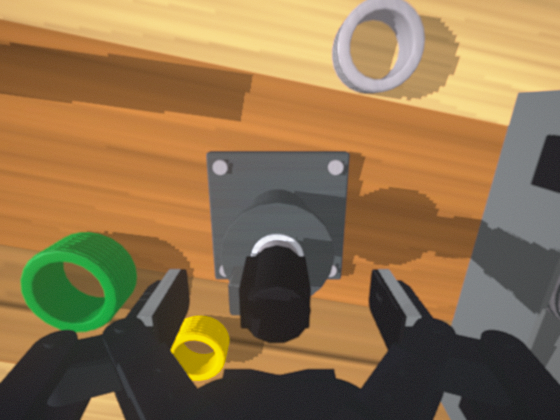

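The head is at (275,310), midway between the pads (188 and 370), with the button on the left at (235,300). Pinching now.

Emit:
drive_tool:
  moves:
    - [[0,0,0],[0,-0.001,0],0.02]
    - [[0,0,0],[0,0,0],0.02]
    - [[0,0,0],[0,0,0],0.02]
    - [[0,0,0],[0,0,0],0.02]
    - [[0,0,0],[0,0,0],0.02]
  grip_force: 50

```text
time: 11.05
eef_pos: [0.4652, 0.0186, 0.1046]
tcp_rot: [0.995, 0.096, 0.001, -0.001]
contact_force: [-0.4, 1.2, 5.7]
opening: 0.333
finger_force: 53.6
```

Emit:
drive_tool:
  moves:
    - [[0,0,0],[0,0,0],0.02]
    - [[0,0,0],[0,0,0],0.02]
    - [[0,0,0],[0,0,0],0.02]
    - [[0,0,0],[0,0,0],0.02]

```text
time: 11.55
eef_pos: [0.4652, 0.0187, 0.1046]
tcp_rot: [0.995, 0.096, 0.001, -0.001]
contact_force: [-1.4, 1.6, 6.1]
opening: 0.338
finger_force: 53.6
```

Emit:
drive_tool:
  moves:
    - [[0,0,0],[0,0,-0.003],0.02]
    - [[0,0,0],[0,0,-0.003],0.02]
    - [[0,0,0],[0,0,-0.004],0.02]
    - [[0,0,0],[0,0,0],0.02]

```text
time: 12.05
eef_pos: [0.465, 0.0186, 0.1135]
tcp_rot: [0.995, 0.096, 0.001, -0.001]
contact_force: [4.5, 4.0, -2.5]
opening: 0.333
finger_force: 52.9
```

```bash
python3 - <<'E'
from h import *
q=snap('side','q6');w=snap('wrist','w6')
cv2.imwrite('pics/c6.png',np.hstack([cv2.resize(cv2.imread('pics/w6.png')[150:400,110:450],(400,300)),cv2.resize(cv2.imread('pics/q6.png')[160:280,240:400],(400,300))]))
s=ctrl.get_state();print(s['eef_pos'],s['contact_force'])
E
```

```text
[0.4650039  0.01859799 0.11335333] [ 3.2842129   4.48695029 -3.11392416]
```

View pics/c6.png

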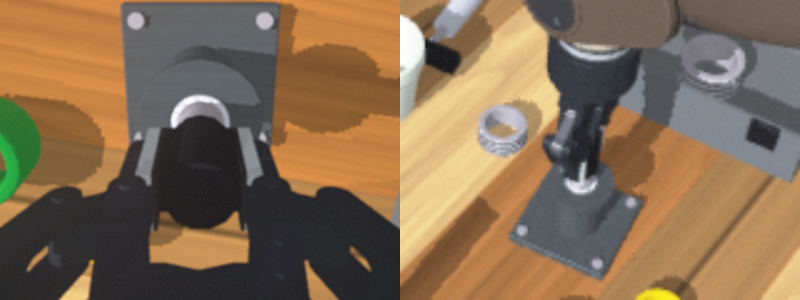

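The head has risen 9 mm with about 3 N of drag, so the button is in and the upper section is sliding. Keep pulling.

Emit:
drive_tool:
  moves:
    - [[0,0,0],[0,0,-0.014],0.02]
    - [[0,0,0],[0,0,-0.014],0.02]
    - [[0,0,0],[0,0,-0.014],0.02]
    - [[0,0,0],[0,0,-0.014],0.02]
    - [[0,0,0],[0,0,-0.012],0.02]

```text
time: 12.78
eef_pos: [0.4649, 0.0186, 0.1813]
tcp_rot: [0.995, 0.096, 0.001, -0.001]
contact_force: [4.8, 4.2, -4.3]
opening: 0.334
finger_force: 52.8
```

Emit:
drive_tool:
  moves:
    - [[0,0,0],[0,0,-0.005],0.02]
    - [[0,0,0],[0,0,-0.008],0.02]
    - [[0,0,0],[0,0,-0.008],0.02]
    - [[0,0,0],[0,0,-0.008],0.02]
    - [[0,0,0],[0,0,0],0.02]

```text
time: 13.4
eef_pos: [0.4648, 0.0186, 0.2093]
tcp_rot: [0.995, 0.096, 0.001, -0.001]
contact_force: [5.9, 4.1, -7.7]
opening: 0.334
finger_force: 52.5
```

Past the first stop (−7.7 N). On to the second.

Emit:
drive_tool:
  moves:
    - [[0,0,0],[0,0,-0.01],0.02]
    - [[0,0,0],[0,0,-0.012],0.02]
    - [[0,0,0],[0,0,-0.012],0.02]
    - [[0,0,0],[0,0,-0.01],0.02]
    - [[0,0,0],[0,0,-0.006],0.02]

```text
time: 14.02
eef_pos: [0.4647, 0.0186, 0.2584]
tcp_rot: [0.995, 0.096, 0.0, -0.001]
contact_force: [7.7, 3.6, -9.0]
opening: 0.334
finger_force: 52.3
```

Emit:
drive_tool:
  moves:
    - [[0,0,0],[0,0,-0.003],0.02]
    - [[0,0,0],[0,0,0],0.02]
    - [[0,0,0],[0,0,-0.002],0.02]
    - [[0,0,0],[0,0,0],0.02]

```text
time: 14.52
eef_pos: [0.4648, 0.0186, 0.2631]
tcp_rot: [0.995, 0.096, 0.0, -0.001]
contact_force: [6.3, 3.1, -8.2]
opening: 0.332
finger_force: 52.4
```

Emit:
drive_tool:
  moves:
    - [[0,0,0],[0,0,-0.001],0.02]
    - [[0,0,0],[0,0,-0.001],0.02]
    - [[0,0,0],[0,0,0],0.02]

```text
time: 14.9
eef_pos: [0.4648, 0.0186, 0.265]
tcp_rot: [0.995, 0.096, 0.0, -0.001]
contact_force: [6.9, 4.0, -8.3]
opening: 0.33
finger_force: 52.3
```

Emit:
drive_tool:
  moves:
    - [[0,0,0],[0,0,-0.001],0.02]
    - [[0,0,0],[0,0,-0.001],0.02]
    - [[0,0,0],[0,0,0],0.02]

```text
time: 15.28
eef_pos: [0.4646, 0.0186, 0.2652]
tcp_rot: [0.995, 0.096, -0.0, -0.001]
contact_force: [9.9, 3.8, -14.8]
opening: 0.335
finger_force: 51.7
```

The position has stalled and the force has jumped to −15 N, so this is the second stop. I'll hold briefly, check and hand in.

Emit:
drive_tool:
  moves:
    - [[0,0,0],[0,0,0],0.02]
    - [[0,0,0],[0,0,0],0.02]
    - [[0,0,0],[0,0,0],0.02]
    - [[0,0,0],[0,0,0],0.02]

```text
time: 15.78
eef_pos: [0.4646, 0.0186, 0.2652]
tcp_rot: [0.995, 0.096, -0.0, -0.001]
contact_force: [9.3, 2.4, -14.9]
opening: 0.334
finger_force: 51.7
```

```bash
python3 - <<'E'
from h import *
snap('side','q7'); s=ctrl.get_state(); print(s['eef_pos'],s['contact_force'],s['finger_force'])
E
```

```text
[0.464611   0.01862418 0.26516853] [  9.37160363   3.85186445 -13.87118425] 51.692307740449905
```

View pics/q7.png

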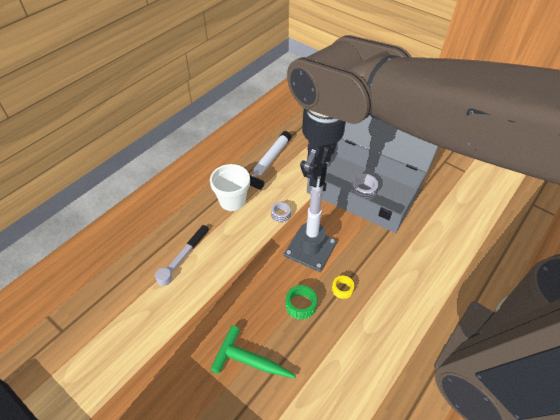

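The side view shows both pole sections drawn out (315,215), the head held at (318,170), the reel in the box at (365,183), and everything else where it was.

```bash
python3 -c "
from plant import ctrl
print(ctrl.sign_off())"
```

```text
the job is handed in; nothing more can be done
None
```

The job is handed in: the reel lies flat in the toolbox, and the pole is drawn out to its second stop with the head held and the button squeezed; no verdict was returned.

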